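# Close the measuring cell and hold its seal pressed

## Robot

A 7-joint arm with a two-finger parallel gripper is mounted at the origin on the work surface. World frame = base frame: x ahead of the robot, y to its left, z up, the work surface at z = 0. Lengths are in mm, angles in rad, forces in N, time in s.
With the tool pointing down it reaches from about 400 to 900 mm from the base axis. Payload 5.6 kg.
Tool frame: the origin (TCP) lies midway between the tips of the shut fingers; the grasp point (between the pads) lies 19 mm behind it; x points along the fingers, y is the direction in which the jaws open and shut, and the axes are right-handed (so a half turn about x gives the same grasp; the last joint's range is limited). The gripper opens to 92 mm and grips with 3 to 60 N. Pads are 20 mm wide; open, the fingers measure 128 mm over their backs; the gripper's body (75 mm by 189 mm) begins 69 mm behind the grasp point.
Start: joints at [1.061, 0.468, -0.012, 1.603, 0.006, 1.071, -0.056], TCP at [292.482, -580.486, 190.392] pointing down, gripper open.
Joint ranges: [-2.53, 2.53], [-0.31, 2.02], [-1.57, 1.55], [0.28, 2.44], [-1.29, 4.43], [0.15, 1.84], [-2.92, 2.92]. Speed limits (rad/s): [2.57, 2.57, 3.14, 3.14, 3.14, 3.14, 3.14].

## Interface

Orientations are given as a rotation vector (axis times angle).
In Python, from cell import robot, grip, kin, viewer gives the robot as it stands. Calls block until the motion is done:
- robot.movep(position, orientation): joint-space move of the TCP to a pose.
- robot.servo_line(position, feed=150, rotation=None): straight line of the TCP; rotation=None keeps the orientation; feed is the mean speed in mm/s.
- robot.goto_joints(angles): joint-space move.
- grip(opening, newtons=None): opening from 0.0 (shut) to 1.0 (fully open); newtons is the grip in N (None keeps the last); returns when the fingers have stopped.
- robot.hold(seconds).
- kin.ik(position, orientation): joint angles nearest the present ones, or None.
- robot.observe(): the state.
- viewer.read_camera(name): name is "side" or "top" or "wrist"; returns the picture (384x512x3 uint8, red, green, blue); there is no depth.
- viewer.camera_info(name): a dict with "camera_matrix" (3x3 intrinsics, pixels), "k1" (the pictures are not rectified: a ray, as slopes to the right and down, at radius r is drawn at 1 + k1 r^2 times it, then the intrinsics apply), "R" (3x3) and "t" (3): a world point X has camera coordinates R X + t. Camera axes: x right, y down, z forward; pixel columns grow to the right and rows downward; lengths in mm; the calibration is good to about 2 mm. A picture is of the moment at which its call begins: read the wrist's pose just before it. camera_info takes no time and is no camera call; for the wrist camera it gives the pose at the moment of the call.
A pose or a line that the arm cannot do raises robot.IKError and nothing moves.
- robot.job_done(): hands the job in, once; it reports no verdict.
Trained networks look in the newest picture that a camera, given by its name, has taken for a name from the list of things; names that differ only in an ending like _2 or _b are one class to them, and where a whole thing is asked for, a point or a joint stands for the part that bears it (a point fixed in the world has none). Each returns a list of dicts, best first, with "confidence" (0 to 1); they miss things now and then, are a little off and sometimes report something else, mostly with a low value. They report only what shows in the picture. A call takes as long as a camera call. They do not tell look-alikes from the thing itself.
- viewer.silhouettes(name, camera): "mask" (384x512 bool, what is visible of it).
- viewer.pinpoint(name, camera): "at" ([x, y, z] in mm, in the coordinates of the camera as it stood for that picture, good to about 4 mm: a listed point, or the origin of a listed thing).
The state is a dict: "t": time; "joints": joint angles; "joint_velocities": joint speeds; "joint_torque": joint torques, N m; "tcp_pos": TCP position; "tcp_rot": TCP orientation; "contact_force": force on the tool from outside, world axes, zero at the start; "wrist_torque": the same for the moment, N m; "grip_width": opening from 0.0 (shut) to 1.0 (fully open).
Only numpy, scipy, OpenCV 4.12 (cv2) and the standard library are available. Lean on these libraries where they do the work, as an engineer would, in place of code of your own. Each camera call takes 0.05 s, during which the arm holds its last target. There are 200 camera calls.

## Task

Close the analyser's measuring cell: take the long white cover, fit it over the two dowels of the lower half (thick dowel in the large hole, thin dowel in the small one), and push it down against the sprung seal until the two halves meet flush. Finish still holding the cover pressed fully down, without letting go (the seal would push it open again), and leave the short cover and the other things on the bench where they are.

Things in the scene. Friction and masses are not known exactly. Their poses are not given: they have to be found in the camera images.
- lower_half: Lower half of the cell, fixed to the bench: aluminium block 150 x 80 mm (x, y) on a dark foot plate 190 x 120 x 10 mm; flat top face 40 mm above the bench, with two upright steel dowels at x = +58 mm (thick) and -58 mm (thin), y = 0. Origin: centre of the underside; x towards the thick dowel, z up. Place and yaw (within 0.5 rad of the world's) vary.
- seal (a joint): Black rectangular sprung seal frame, 76 x 56 mm outside, in the middle of the lower half's top face. 0: up, 4 mm proud of the face; 0.004 m: pushed level with it, cell closed. It takes 6 N to start it moving, 10 N to push it level; the cover's own weight does not move it.
- thick_dowel (a point): Foot of the 12 mm dowel, on its axis, at the lower half's top face (40 mm above the bench). Both dowels stand 26 mm above that face; their top 5 mm taper by 2.5 mm off the radius.
- thin_dowel (a point): Foot of the 8 mm dowel, on its axis, at the lower half's top face.
- cover: Long cover, white plastic, 0.25 to 0.4 kg, loose, flat, right way up: plate 150 x 80 x 16 mm (x, y, z); rib on top to hold it by, centred, 56 mm long in x, 26 mm wide in y, top 50 mm above the underside. Origin: centre of the underside; x towards the large hole, z up; yaw within 0.9 rad of the world's. Closed, its origin is 40 mm above the lower half's, axes agreeing.
- thick_hole (a point): Centre, at the cover's underside, of its large through hole: 14 mm across, at the cover's x = +58 mm, y = 0. Two short steel ports, 12 mm across and 12 mm high, stand on the plate near it, at x = +42, y = +26 and -26 mm.
- thin_hole (a point): Centre, at the cover's underside, of its small through hole: 10 mm across, at the cover's x = -58 mm, y = 0.
- short_cover: Cover of another, smaller cell, not wanted here: same white plastic, same height and rib, but the plate is only 110 x 80 mm, with two 10 mm holes and no ports. Loose on the bench; it and the long cover may swap places. Origin at the centre of its underside.
- bottle: Amber glass bottle with black cap, 52 mm across, 95 mm tall; leave alone. Origin: centre of its base.
- beaker: Small empty glass beaker, 56 mm across, 75 mm tall; leave alone. Origin: centre of its base.
- tube_rack: Black rack with capped sample tubes, 60 x 130 mm, 73 mm tall; leave alone. Origin: centre of its underside.
- spatula: Steel lab spatula, 160 mm long, lying on the bench; leave alone. Origin: underside, about the middle.
- kit_box: Closed reagent carton, 100 x 70 x 45 mm; leave alone. Origin: centre of its underside.
There are look-alikes about, which are no part of the job. Leave any blue or green look-alike of the cover alone.

How it is judged (in metres and radians):
On the way:
1. the long cover is lifted clear of the bench in the fingers (height (world z) of cover above 0.05 m and contact force between the fingers and cover above 1 N), for 0.2 s.
At the end, for the whole second after the job is handed in: The long cover sits on both dowels, each hole within 4 mm of its dowel, the underside of the cover within 1.5 mm of the lower half's top face and parallel to it within 0.03 rad, the seal pushed down more than 2.2 mm, the cover at rest and the fingers still bearing on it with more than 3 N (horizontal distance between thick_hole and thick_dowel below 0.004 m and horizontal distance between thin_hole and thin_dowel below 0.004 m and z of cover in the frame of lower_half below 0.0415 m and angle between the z axis of cover and the z axis of lower_half, either way round below 0.03 rad and value of joint seal above 0.0022 m and contact force between the fingers and cover above 3 N and linear speed of cover below 0.02 m/s); the arm keeps its last pose, push and grip.
It fails at once if the short cover is disturbed (moved more than 25 mm) (distance of short_cover from where it was at the start of the episode above 0.025 m).
It fails at once if another thing on the bench is disturbed (moved more than 25 mm) (distance of any of bottle, beaker, tube_rack, spatula, kit_box from where it was at the start of the episode above 0.025 m).
It also fails if it takes over 40 s, if anything falls off the work surface, if the arm or the gripper's body presses on something with over 40 N, if the wrist force passes 120 N, or if a joint passes its speed limit or range.

## Working session

There is one attempt and no reset: what is moved stays moved. The work goes in short steps, each a Python script; the robot and the scene stay as the last script left them, time stands still between calls to the robot, and variables do not carry over. Pictures are saved under pics/ and viewed, about 8 in all and at most 12, crops included, and the job is handed in when it is done.

```bash
ls; mkdir -p pics; cat > h.py <<'E'
import numpy as np, cv2
from cell import robot, grip, kin, viewer
from scipy.spatial.transform import Rotation as Rn
def toworld(p,ci): return np.array(ci["R"]).T@(np.array(p)-np.array(ci["t"]))
def pix(X,ci):
    c=np.array(ci["R"])@np.array(X)+np.array(ci["t"]); s=c[:2]/c[2]; s=s*(1+ci["k1"]*(s@s)); K=np.array(ci["camera_matrix"])
    return K[:2,:2]@s+K[:2,2]
def ray(px,ci,z):
    K=np.array(ci["camera_matrix"]); d=np.linalg.solve(K[:2,:2],np.array(px,float)-K[:2,2]); s=d.copy()
    for _ in range(20): s=d/(1+ci["k1"]*(s@s))
    R=np.array(ci["R"]);o=-R.T@np.array(ci["t"]);v=R.T@np.r_[s,1]
    return o+v*(z-o[2])/v[2]
def down(yaw): # tool x down, tool y (jaws) along yaw direction
    x=np.array([0,0,-1.]);y=np.array([np.cos(yaw),np.sin(yaw),0]);return Rn.from_matrix(np.c_[x,y,np.cross(x,y)]).as_rotvec()
def save(img,n): cv2.imwrite("pics/"+n,img[:,:,::-1])
E
python3 - <<'E'
from h import *
o=robot.observe(); print(o["t"],o["tcp_pos"],o["tcp_rot"],o["contact_force"],o["grip_width"])
print(Rn.from_rotvec(o["tcp_rot"]).as_matrix().round(2))
ims=[]
for c in ["top","side"]:
    im=viewer.read_camera(c); ims.append(im); ci=viewer.camera_info(c)
    for n in ["cover","short_cover","lower_half","thick_hole","thin_hole","thick_dowel","thin_dowel"]:
        for d in viewer.pinpoint(n,c):
            w=toworld(d["at"],ci); print(c,n,round(d["confidence"],2),w.round(0),pix(w,ci).round(0))
save(np.vstack(ims),"a.png")
E
```

```text
pics
0.0 [ 292.18556452 -579.9435773   189.46126378] [ 1.96172358  0.46810545 -1.96275466] [-0.25618374 -1.18009775 -0.29753092] 0.9963822830149233
[[-0.    0.45 -0.89]
 [ 0.   -0.89 -0.45]
 [-1.   -0.    0.  ]]
top cover 0.96 [330. 120.   5.] [205. 267.]
top cover 0.93 [504. -45.   3.] [261. 207.]
top cover 0.65 [ 396. -363.   -0.] [368. 243.]
top short_cover 0.71 [ 594. -244.    4.] [326. 178.]
top short_cover 0.19 [736.  12.   6.] [241. 133.]
top lower_half 0.96 [499. 287.  -1.] [150. 210.]
top thick_hole 0.85 [326.  61.   1.] [225. 268.]
top thick_hole 0.71 [ 424. -415.    1.] [385. 233.]
top thick_hole 0.6 [564. -29.   6.] [256. 188.]
top thin_hole 0.97 [450. -65.   0.] [268. 225.]
top thin_hole 0.97 [336. 177.   2.] [186. 265.]
top thin_hole 0.55 [ 376. -309.    3.] [351. 250.]
top thick_dowel 0.95 [548. 292.  45.] [145. 191.]
top thick_dowel 0.67 [506. -46.   5.] [261. 207.]
top thick_dowel 0.65 [434. 290.  43.] [145. 230.]
top thin_dowel 0.97 [435. 289.  41.] [146. 230.]
side cover 0.89 [327. 121.  -2.] [291. 302.]
side cover 0.67 [ 400. -359.   -3.] [395. 180.]
side cover 0.57 [505. -46.  -1.] [290. 212.]
side short_cover 0.87 [ 586. -244.    1.] [320. 163.]
side lower_half 0.8 [497. 291.   5.] [175. 291.]
side lower_half 0.55 [454. -64.  -2.] [309. 221.]
side thick_hole 0.85 [ 425. -414.    2.] [399. 167.]
side thick_hole 0.82 [330.  64.  -2.] [309. 285.]
side thick_hole 0.75 [561. -28.   4.] [270. 202.]
side thin_hole 0.84 [334. 174.   1.] [269. 315.]
side thin_hole 0.78 [454. -65.  -1.] [309. 220.]
side thin_hole 0.65 [ 371. -304.    1.] [393. 194.]
side thick_dowel 0.94 [550. 293.  38.] [158. 266.]
side thin_dowel 0.69 [438. 286.  38.] [190. 302.]
```

View pics/a.png

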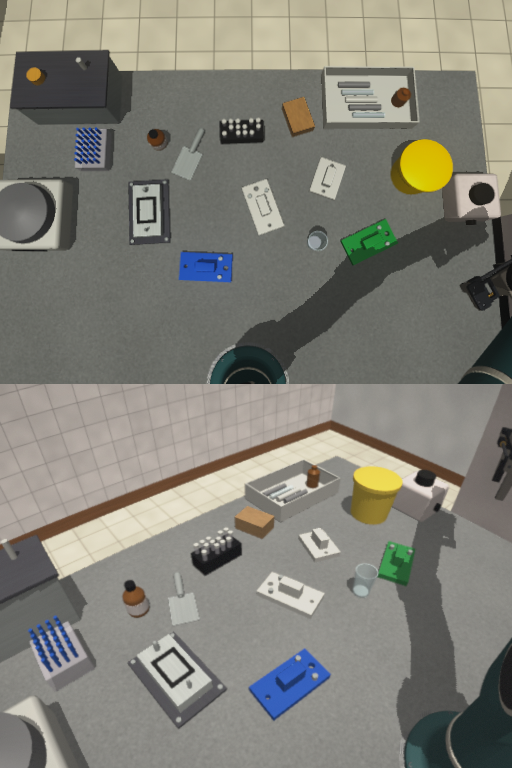

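The top view shows four candidates: blue cover (205,267), green cover (368,243), short white one (327,178) with no ports, and long white one (262,207) with two ports and unequal holes. The last fits the description. The lower half is at (149,210). I'll go above the long white cover and confirm it with the wrist camera.

```bash
python3 - <<'E'
from h import *
robot.movep([504,-45,230],down(0.31-np.pi/2))
robot.hold(0.3)
ci=viewer.camera_info("wrist"); im=viewer.read_camera("wrist"); o=robot.observe(); print(o["t"],o["tcp_pos"],o["contact_force"])
for n in ["cover","thick_hole","thin_hole"]:
    for d in viewer.pinpoint(n,"wrist"):
        w=toworld(d["at"],ci); p=pix(w,ci); print(n,round(d["confidence"],2),w.round(1),p.round(0))
for l in ([58,0],[-58,0],[42,26],[42,-26]):
    c,s=np.cos(.31),np.sin(.31); print(l,pix([504+c*l[0]-s*l[1],-45+s*l[0]+c*l[1],16],ci).round(0))
save(im,"b.png")
E
```

```text
3.225 [504.01279614 -45.2761144  229.94462748] [ 0.27745619 -0.02204997  0.03251318]
cover 0.92 [330.3 120.3   2.9] [130. 231.]
cover 0.78 [507.5 -49.8   4.5] [260. 161.]
cover 0.58 [ 393.4 -361.2    0.7] [407. 275.]
thick_hole 0.6 [567.5 -34.2   1.9] [262. 120.]
thick_hole 0.16 [ 404.  -196.3   -0.7] [323. 245.]
thin_hole 0.94 [451.2 -69.8   1.6] [261. 198.]
thin_hole 0.91 [329.2 174.5   0.6] [ 99. 222.]
[58, 0] [256. 124.]
[-58, 0] [256. 201.]
[42, 26] [238. 136.]
[42, -26] [274. 136.]
```

View pics/b.png

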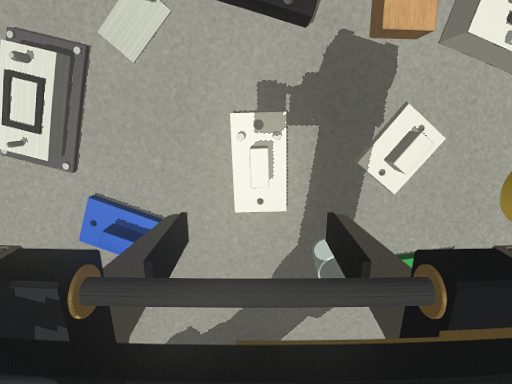

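Wrist view: long white plate at (259,161), large hole about (259,124) in shadow, small hole (260,201), ports (241,136) and (277,136). The short white one is at (402,148), without ports. One enlarged crop will confirm it and refine the pose.

```bash
python3 - <<'E'
from h import *
ci=viewer.camera_info("wrist"); im=cv2.imread("pics/b.png")
crop=cv2.resize(im[95:225,215:305],None,fx=4.6,fy=4.6,interpolation=cv2.INTER_CUBIC); 
cv2.imwrite("pics/c.png",crop)
g=cv2.cvtColor(im,cv2.COLOR_BGR2GRAY)
# hole centres at plate top
for p in ([259,124],[260,201]): print(ray(p,ci,16).round(1))
for d in viewer.silhouettes("cover","wrist"):
    m=d["mask"].astype(np.uint8); r=cv2.minAreaRect(cv2.findNonZero(m)); print(round(d["confidence"],2),r,ray(r[0],ci,16).round(1))
    if m[185,260]:
        b=np.array([ray(q,ci,12)[:2] for q in cv2.boxPoints(r)]); print(b.round(0),b.mean(0))
E
```

```text
[561.1 -31.   16. ]
[450.6 -68.3  16. ]
0.83 ((257.5, 161.5), (99.0, 55.0), 90.0) [508.3 -45.7  16. ]
[[ 564.   14.]
 [ 589.  -62.]
 [ 446. -111.]
 [ 419.  -29.]] [504.51848463 -46.9389588 ]
0.61 ((405.0, 260.0), (12.0, 14.0), 90.0) [ 425.7 -331.7   16. ]
0.61 ((117.69999694824219, 227.9000244140625), (77.15956115722656, 49.33152770996094), 18.43494987487793) [337.2 136.1  16. ]
```

View pics/c.png

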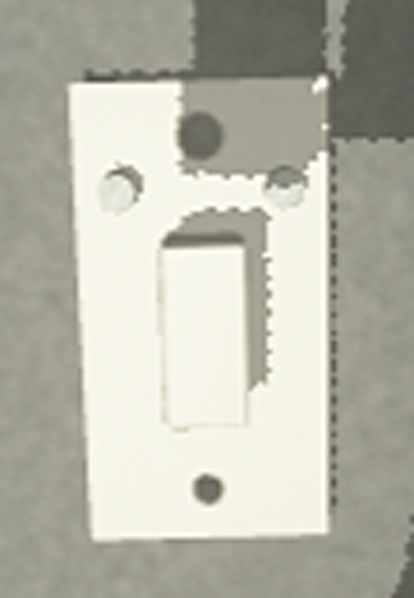

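The crop confirms the long white cover: large hole (201,136), small hole (208,488), two ports. Its centre is about (506,-50) with yaw 0.326. Grasping it now.

```bash
python3 - <<'E'
from h import *
r=down(0.326-np.pi/2)
robot.servo_line([505.8,-49.6,90],feed=150,rotation=r)
robot.servo_line([505.8,-49.6,19],feed=80)
o=robot.observe(); print(o["t"],o["tcp_pos"],o["contact_force"])
grip(0.0,50)
o=robot.observe(); print(o["t"],o["tcp_pos"],o["contact_force"],o["grip_width"]*92)
robot.servo_line([505.8,-49.6,160],feed=120)
robot.hold(0.2)
o=robot.observe(); print(o["t"],o["tcp_pos"],o["contact_force"],o["wrist_torque"],o["grip_width"]*92)
robot.movep([385,285,230],down(0.035-np.pi/2)); robot.hold(0.3)
ci=viewer.camera_info("wrist"); im=viewer.read_camera("wrist"); o=robot.observe(); print(o["t"],o["tcp_pos"],o["contact_force"],o["grip_width"]*92)
np.savez("w.npz",R=ci["R"],t=ci["t"],tcp=o["tcp_pos"],rot=o["tcp_rot"])
for n in ["thick_hole","thin_hole","thick_dowel","thin_dowel"]:
    for d in viewer.pinpoint(n,"wrist"):
        w=toworld(d["at"],ci); print(n,round(d["confidence"],2),w.round(1),pix(w,ci).round(0))
save(im,"d.png")
E
```

```text
5.5417 [506.25173162 -49.55975667  19.38067744] [-0.15275396 -0.43752771 -0.2373585 ]
6.5667 [505.72196225 -49.34117657  18.97361875] [-0.51130196  0.30107695  0.75920374] 25.0356514996013
8.0917 [505.45568773 -49.51425403 159.42055789] [ 0.1164672   0.27299001 -2.64669181] [0.07609546 0.02326815 0.02555227] 25.363726415716968
9.8 [385.28254488 284.57227253 229.86060368] [-0.53909775 -0.0251886  -3.16853379] 25.109373613418636
thick_hole 0.97 [327.9  60.    2.1] [393. 203.]
thick_hole 0.78 [450.8 283.1 214.7] [261. 124.]
thin_hole 0.78 [330.2 173.1   3.4] [325. 199.]
thin_hole 0.75 [329.3 281.  214.3] [258. 270.]
thick_dowel 0.91 [552.4 296.9  41.3] [251.  38.]
thin_dowel 0.73 [436.2 283.3  39.8] [258. 131.]
```

View pics/d.png

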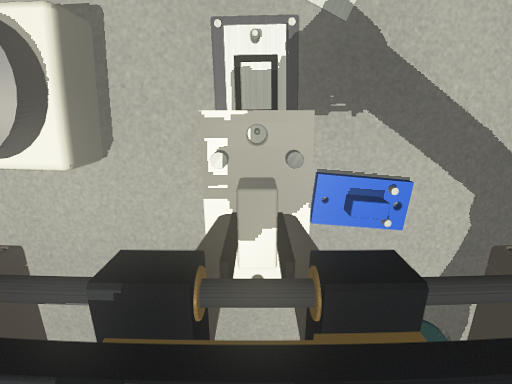

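The cover is held straight, with the large hole at (257,133). It hides the thin dowel, while the thick dowel shows at (256,35). One look from the side will show both dowels at once.

```bash
python3 - <<'E'
from h import *
robot.servo_line([420,165,230],feed=200); robot.hold(0.4)
ci=viewer.camera_info("wrist"); im=viewer.read_camera("wrist"); o=robot.observe(); print(o["t"],o["tcp_pos"],o["contact_force"])
np.savez("w2.npz",R=ci["R"],t=ci["t"],tcp=o["tcp_pos"],rot=o["tcp_rot"])
for n in ["thick_hole","thin_hole","thick_dowel","thin_dowel","lower_half"]:
    for d in viewer.pinpoint(n,"wrist"):
        w=toworld(d["at"],ci); print(n,round(d["confidence"],2),w.round(1),pix(w,ci).round(0))
# hole from first picture and guesses
W=np.load("w.npz"); c1=dict(ci,R=W["R"],t=W["t"]); z=W["tcp"][2]-3
h=ray([257,133],c1,z); print("hole rel tcp",h-W["tcp"])
print("tool rot",Rn.from_rotvec(o["tcp_rot"]).as_matrix().round(3).tolist())
save(im,"e.png")
save(cv2.resize(im[20:220,60:330],None,fx=2.9,fy=2.9,interpolation=cv2.INTER_CUBIC),"f.png")
E
```

```text
11.225 [419.89329798 165.33241187 229.9737042 ] [-0.10404813 -0.50305444 -3.22171589]
thick_hole 0.85 [483.6 164.5 213.9] [260. 126.]
thick_hole 0.69 [328.9  59.2  -1.2] [319. 219.]
thin_hole 0.67 [361.9 161.  214.8] [259. 272.]
thick_dowel 0.89 [552.3 296.5  38.7] [160.  64.]
thin_dowel 0.91 [435.8 284.1  39.8] [172. 153.]
lower_half 0.75 [490.9 289.9  -2.3] [175. 113.]
hole rel tcp [59.82718339  1.08774988 -3.        ]
tool rot [[-0.0, 0.036, -0.999], [0.0, -0.999, -0.036], [-1.0, -0.0, 0.0]]
```

View pics/f.png

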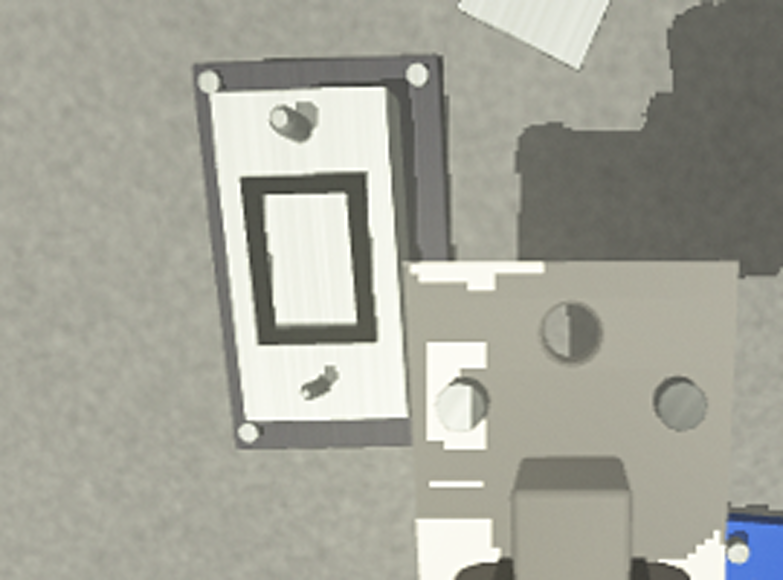

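The lower half is seen whole: block corners (210,93), (386,87), (408,417), (243,422) in the crop. The thick dowel's top is near (280,118), the thin one's near (307,392), and the cover's large hole is at (571,333).

```bash
python3 - <<'E'
from h import *
W=np.load("w2.npz"); ci=dict(viewer.camera_info("wrist"),R=W["R"],t=W["t"])
P=lambda x,y,z: ray([60+(x+.5)/2.9-.5,20+(y+.5)/2.9-.5],ci,z)[:2]
c=np.array([P(210,93,40),P(386,87,40),P(408,417,40),P(243,422,40)]); print("corners",c.round(1),c.mean(0).round(1))
f=(c[0]+c[1])/2-(c[2]+c[3])/2; print("yaw edges",np.arctan2(f[1],f[0]), "len",np.linalg.norm(f), "side yaws",[np.arctan2(*(a-b)[::-1]).round(3) for a,b in((c[0],c[3]),(c[1],c[2]))])
s=np.array([P(241,178,44),P(366,172,44),P(377,343,44),P(259,343,44)]); print("seal",s.mean(0).round(1))
for z,a,b in((66,(280,118),(307,392)),(40,(301,128),(328,381))):
    a=P(*a,z);b=P(*b,z);d=a-b;print("dowels",z,a.round(1),b.round(1),((a+b)/2).round(1),np.linalg.norm(d).round(1),np.arctan2(d[1],d[0]).round(3))
z=W["tcp"][2]-3; print("hole rel tcp",(P(571,333,z)-W["tcp"][:2]).round(1))
q=np.array([P(405,262,z),P(738,262,z)]); print("front edge rel",(q-W["tcp"][:2]).round(1))
E
```

```text
corners [[566.7 331.9]
 [570.8 252.6]
 [422.4 244.4]
 [417.3 325.7]] [494.3 288.7]
yaw edges 0.04854041962152242 len 149.0580439768186 side yaws [np.float64(0.042), np.float64(0.055)]
seal [494.6 287.8]
dowels 66 [552.4 291.6] [437.1 284.8] [494.7 288.2] 115.5 0.059
dowels 40 [552.7 291.3] [438.7 282.9] [495.7 287.1] 114.3 0.073
hole rel tcp [58.6  1.8]
front edge rel [[ 74.   42. ]
 [ 76.9 -37.5]]
```

Centre is about (494.5,288.5) with yaw 0.053, and the top and side estimates agree within 2–3 mm. The cover sits about +0.8 mm in x on the tool. I'll go just above the dowels and look through the hole before lowering.

```bash
python3 - <<'E'
from h import *
r=down(0.053-np.pi/2)
robot.servo_line([493.7,289,150],feed=150,rotation=r)
robot.servo_line([493.7,289,91],feed=80); robot.hold(0.4)
ci=viewer.camera_info("wrist"); im=viewer.read_camera("wrist"); o=robot.observe(); print(o["t"],o["tcp_pos"],o["contact_force"],o["wrist_torque"])
np.savez("w3.npz",R=ci["R"],t=ci["t"],tcp=o["tcp_pos"],rot=o["tcp_rot"])
c,s=np.cos(.053),np.sin(.053)
for x in(58,-58):
  print(x,[pix([494.5+c*x,288.5+s*x,z],ci).round(1) for z in (66,o["tcp_pos"][2]-3)])
a=cv2.resize(im[100:170,200:320],None,fx=6,fy=6,interpolation=cv2.INTER_CUBIC)
side=viewer.read_camera("side"); b=cv2.resize(side[215:335,110:250],(720,600),interpolation=cv2.INTER_CUBIC)
save(a,"g.png"); save(b,"g2.png")
E
```

```text
14.0667 [493.80899783 289.02886017  91.17709627] [ 0.15226125  0.33685894 -2.97402425] [ 0.02803915 -0.10097198  0.02174615]
58 [array([256.6, 132.5]), array([256.6, 134.5])]
-58 [array([256.7, 264.9]), array([256.7, 279.1])]
```

View pics/g.png

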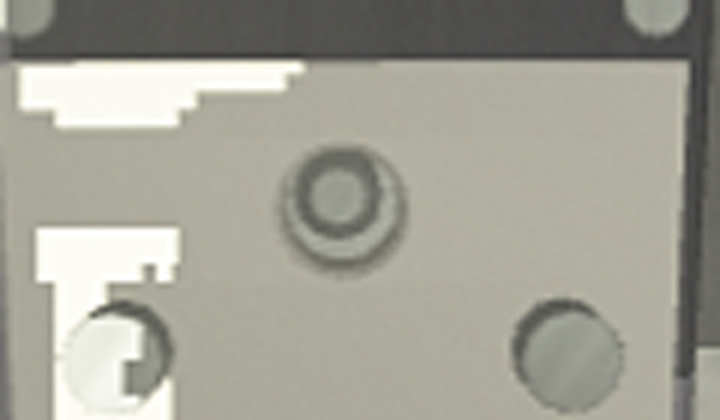

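View pics/g2.png

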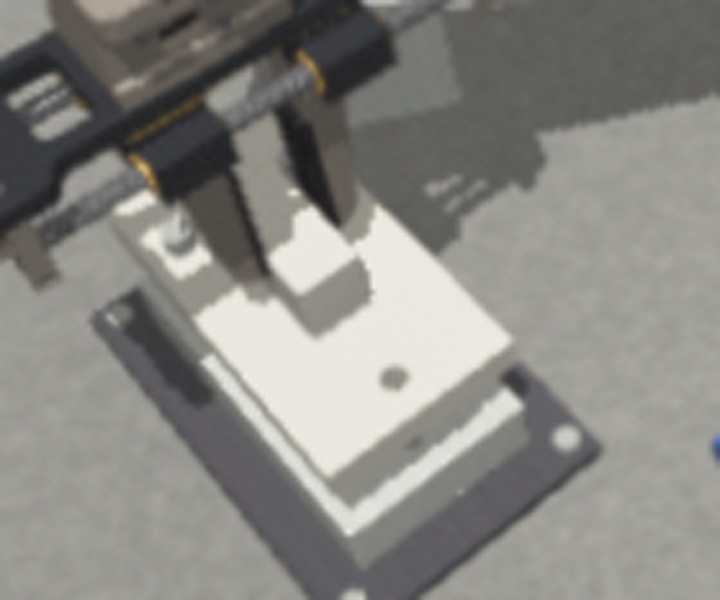

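Through the large hole at (344,210), the thick dowel's top shows at (338,195). That is within about 0.7 mm of where it should be, and the side view shows the plates parallel. Lowering with force checks after a 0.4 mm trim.

```bash
python3 - <<'E'
from h import *
for z in (86,83,80,77,72,66,63.5):
    robot.servo_line([493.9,289.4,z],feed=40); o=robot.observe()
    f=o["contact_force"]; print(round(o["t"],2),z,o["tcp_pos"].round(2),f.round(1),o["wrist_torque"].round(2))
    if f[2]>8 or np.hypot(*f[:2])>10: print("stop");break
E
```

```text
14.39 86 [493.58 289.23  85.52] [-1.2 -0.9 -3.6] [-0.    0.01 -0.02]
14.64 83 [493.75 289.32  82.75] [-0.3 -0.5 -2. ] [0.02 0.05 0.02]
14.89 80 [493.73 289.29  79.75] [ 0.8  0.6 -2.6] [ 0.06 -0.01 -0.02]
15.14 77 [493.74 289.29  76.77] [-0.9 -0.3 -2.2] [-0.04  0.04  0.01]
15.42 72 [493.63 289.2   71.61] [ 0.2 -0.2 -2.4] [ 0.05 -0.01  0.02]
15.72 66 [493.63 289.21  65.61] [ 0.8  0.7 -3.1] [ 0.06 -0.01 -0.02]
15.97 63.5 [493.82 289.32  63.35] [ 0.2 -0.1 -3. ] [0.04 0.05 0.01]
```

```bash
python3 - <<'E'
from h import *
z=62.5
while z>48:
    robot.servo_line([493.9,289.4,z],feed=20); robot.hold(0.15); o=robot.observe()
    f=o["contact_force"]; print(round(o["t"],2),z,o["tcp_pos"].round(2),f.round(1),o["wrist_torque"].round(2),round(o["grip_width"]*92,2))
    if f[2]>20 or np.hypot(*f[:2])>15: print("stop");break
    z-=0.5
robot.hold(0.5); o=robot.observe(); print(o["t"],o["tcp_pos"].round(2),o["contact_force"].round(1))
im=viewer.read_camera("side")
save(cv2.resize(im[215:335,110:250],(700,600),interpolation=cv2.INTER_CUBIC),"i.png")
ci=viewer.camera_info("side")
for n in ["cover","lower_half"]:
    for d in viewer.pinpoint(n,"side"): print(n,round(d["confidence"],2),toworld(d["at"],ci).round(1))
E
```

```text
16.37 62.5 [494.15 289.56  62.99] [-0.9 -0.1  2.6] [-0.19  0.28  0.01] 25.01
16.77 62.0 [494.1  289.51  62.17] [-0.7 -0.4  3.5] [-0.14  0.17  0.01] 25.23
17.17 61.5 [494.05 289.51  61.59] [-0.9 -0.3  3.8] [-0.13  0.08  0.02] 25.3
17.57 61.0 [494.05 289.5   61.1 ] [-0.5 -0.7  4.3] [-0.1   0.05  0.02] 25.33
17.97 60.5 [494.04 289.53  60.63] [-0.1 -0.8  5.4] [-0.06  0.08 -0.02] 25.22
18.37 60.0 [494.06 289.5   60.17] [-0.5 -1.2  5.9] [-0.09  0.11  0.03] 25.23
18.77 59.5 [494.08 289.54  59.77] [-1.1 -0.4  6.2] [-0.08  0.11 -0.01] 25.3
19.17 59.0 [494.1  289.56  59.34] [-0.7 -1.6  6.6] [-0.12  0.15 -0.01] 25.24
19.57 58.5 [494.09 289.53  58.99] [-0.6 -1.4  7.2] [-0.23  0.24 -0.  ] 25.11
19.97 58.0 [494.09 289.51  58.95] [-1.7 -1.8 11.2] [-0.38  0.47 -0.01] 25.09
20.37 57.5 [494.11 289.49  58.92] [-3.6 -2.6 14.8] [-0.54  0.77  0.07] 25.27
20.77 57.0 [494.13 289.48  58.9 ] [-4.5 -2.7 18.9] [-0.8   0.99  0.06] 25.3
21.17 56.5 [494.12 289.5   58.87] [-4.9 -4.5 22.5] [-0.94  1.28  0.01] 25.11
stop
21.6667 [494.16 289.5   58.89] [-4.4 -4.2 22.2]
cover 0.87 [ 401.7 -358.2   -0.9]
cover 0.78 [494.8 289.9  38.1]
cover 0.75 [330.2 121.5  -1.3]
lower_half 0.59 [496.8 290.3   2.1]
```

View pics/i.png

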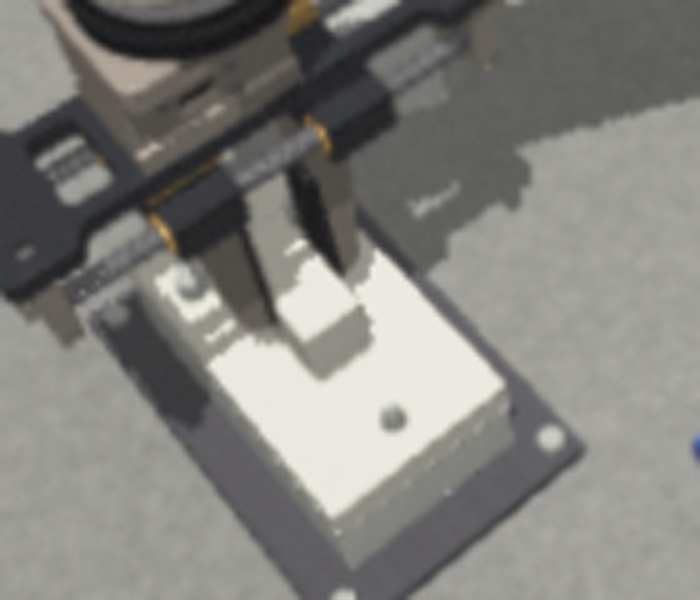

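The cover is flush. The thin dowel shows in its hole at (392,417), there is no gap between the halves, and the push hit a hard stop at TCP z = 58.9, where 59 was expected.

```bash
python3 -c "
from h import *
robot.job_done(); o=robot.observe(); print(o['t'],o['tcp_pos'].round(2),o['contact_force'].round(1),o['grip_width']*92)"
```

```text
the job is handed in; nothing more can be done
the job is handed in; nothing more can be done
```

I fitted the long white cover over both dowels, pushed it down against the seal until the halves met flush, and handed the job in still gripping and pressing. That was at about 22 s of the 40 s.

**Last checks:**
- **Seal and stop:** the force rose steadily from about 6 N to 10 N (net of the cover's weight) as the seal went down. It then hit a hard stop at TCP height 58.9 mm, where I expected 59.
- **Push held:** the wrist read +22 N upward, with about 6 N sideways. The grip stayed at 25 mm on the rib, with no slip seen.
- **Position:** the last side view showed no gap and the thin dowel in its hole. The camera network put the cover's origin at 38 mm height, where 40 is exact; it is only good to about 4 mm.

**Not confirmed:** hand-in gives no verdict, and no state could be read afterwards. I did not take a final picture to check that the other things on the bench were undisturbed. The arm carried the cover high above them, and no unexpected contact force showed in the readings.

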